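Fish a masking plug out of a deep housing bore with a pull hook

ROBOT

A 6-joint arm with a two-finger parallel gripper is mounted at the origin on the work surface. World frame = base frame: x ahead of the robot, y to its left, z up, the work surface at z = 0. Lengths are in m, angles in rad, forces in N, time in s.
With the tool pointing down it reaches from about 0.35 to 0.875 m from the base axis. Payload 15.5 kg.
Tool frame: the origin (TCP) lies between the finger pads; the fingertips stand 8 mm ahead of it and the grasp point (between the pads) lies 11 mm behind it; z points along the fingers, y is the line along which they close (so a half turn about z gives the same grasp; the last joint's range is limited). The gripper opens to 85 mm and grips with 20 to 120 N. Pads are 22 mm wide; open, the fingers measure 114 mm over their backs; the gripper's body (76 mm by 85 mm) begins 54 mm behind the grasp point. The pads swing forward as they close: fully open they stand 13 mm farther back than shut.
Start: joints at [1.188, 0.494, 1.345, -0, 1.302, -0.096], TCP at [0.177, 0.599, 0.205] pointing down, gripper open.
Joint ranges: [-2.91, 2.91], [-0.82, 2.16], [0.22, 2.67], [-1.22, 4.37], [0.12, 2.79], [-3.08, 3.08]. Speed limits (rad/s): [1.89, 1.89, 2.57, 3.01, 3.01, 3.01].

INTERFACE

Orientations are given as a rotation vector (axis times angle).
In Python, from workcell import bot gives the robot as it stands.
- The arm moves only by the shell command python3 -m inch 'ROWS' [FORCE]. ROWS is JSON, a list of rows, each a list of 5 numbers: the closure, from -1 (fully open) to 1 (shut), then the shift along the tool's x, y, z in mm, then the turn about the tool's z in degrees. In form: [[claw, dx, dy, dz, roll], ...]. A call has 1 to 12 rows; each row shifts and turns the commanded pose from where the row before left it, along the tool's axes as they then stand; what a row does not reach is not made up. A row lasts 1/12 s, in which the tool goes at most 41.7 mm and 7.16 degrees, less where a joint would pass 70% of its speed; a pose out of reach is approached as far as the arm can. A call with a gripper value outside its range is refused whole. The fingers move at their own pace and stop on an object; FORCE is the grip in N (left out, the last holds). Time passes only in rows, so rows that do not move let the fingers close. It gives the time, the measured TCP pose, the force, the opening and the grip force at its end, in the units of the state.
- bot.state(): the state, without advancing time (a new reading comes with each control period).
- bot.capture(name): name is "scene" or "top" or "wrist"; returns a dict with "color" (384x512x3 uint8, red, green, blue), "z_map" (384x512 float32, m along the optical axis (not along the pixel's ray), 0 where there is no reading), "vertical_fov" (degrees; the focal length in pixels is half the picture's height over the tangent of half this angle, whatever the lens; pixels are square), "cx", "cy" (the principal point, pixels), "camera_from_world" (4x4, takes a point from world to camera coordinates). Camera axes: x right, y up, looking along -z (the intrinsics and any distortion apply to the point x, -y, -z); pixel columns grow to the right and rows downward; lengths in m; the calibration is good to about 2 mm. A picture is of the moment at which its call begins.
- bot.job_done(): hands the job in; it is judged then, once.
Trained networks look in the newest picture that a camera, given by its name, has taken for a name from the list of things; names that differ only in an ending like _2 or _b are one class to them, and where a whole thing is asked for, a point or a joint stands for the part that bears it (a point fixed in the world has none). Each returns a list of dicts, best first, with "confidence" (0 to 1); they miss things now and then, are a little off and sometimes report something else, mostly with a low value. They report only what shows in the picture. A call takes as long as a camera call. They do not tell look-alikes from the thing itself.
- bot.boxes_of(target, camera): "bbox" ([left, top, width, height] in pixels, round what is visible of it).
The state is a dict: "clock": time; "qpos": joint angles; "joint_vel": joint speeds; "joint_efforts": joint torques, N m; "position": TCP position; "ee_rot": TCP orientation; "force": force on the tool from outside, world axes, zero at the start; "wrist_torque": the same for the moment, N m; "finger_gap": finger opening in m; "grip_force": force on a finger pad.
Only numpy, scipy, OpenCV 4.12 (cv2) and the standard library are available. Lean on these libraries where they do the work, as an engineer would, in place of code of your own. Each camera call takes 0.05 s, during which the arm holds its last target. There are 200 camera calls.

TASK

The bearing housing clamped in the drill-press vise is back from the blast cabinet with its masking plug still down at the bottom of the bore. Take the pull hook out of the bench rack, catch the plug's wire bail with it and draw the plug straight out, working gently so that the bail is not strained and the hook does not score the bore; keep your fingers off the plug while it is in the bore. Set the plug down upright in the steel tray without dropping it, hang the hook back in a slot of the rack, and leave the scriber, the glass lens and the wire brush where they are.

Things in the scene. Friction and masses are not known exactly. Their poses are not given: they have to be found in the camera images.
- housing: Grey cast bearing housing, upright in a dark steel drill-press vise; one fixed thing. Origin on the bench under the bore's axis, z up. Housing 20 to 120 mm above the bench, 82 mm across its top rim, oil port on +y. Vise 100 mm wide, from 160 mm on -x (screw) to 80 mm on +x, jaws 65 mm high.
- bore_mouth (a point): Centre of the open mouth of the housing's bore, 120 mm above the bench, axes as the housing. The round bore is 54 mm across and runs straight down 90 mm to a flat shoulder, on which the plug is seated.
- plug: White nylon masking plug, 52 mm across, 28 mm thick, 130 to 180 g, with a wire bail on top. Origin at the centre of its underside, z up (4 mm above the bench when it stands in the tray). Its fins rub on the bore all the way up: drawing it straight takes some 6 to 13 N, more when pulled askew; it pops free when its underside is some 6 mm below the mouth.
- plug_face (a point): Centre of the plug's flat top, at first 62 mm below the mouth. The bail (4 mm steel wire, arch 26 mm wide inside, rounded top) swings about the plug's y axis on lugs at y = -18 and +18 mm, 4 mm above this face; the middle of its wire is 32 mm from that axis.
- bail_axis (a point): Middle of the bail's swing axis, 4 mm above the plug's top. The stiff pivot (about 0.4 N at the wire) holds the bail at whatever lean it was left: anything up to 22 degrees (its stop) to the plug's +x or -x, not measured: look, or feel for it. Upright, its wire tops out 38 mm above the face; at the stop the middle of the wire is 12 mm out, with 31 mm clear under it.
- hook_grip (a point): Centre (half-way up) of the pull hook's flat-sided wooden handle: 64 mm tall, 26 mm along x, 16 mm along y (grasp across the 16 mm). Loose tool, 120 g, hanging upright in a rack slot; z up along it. A round steel collar, 32 mm across and 6 mm thick, is under the handle, its top 32 mm below this point.
- hook_heel (a point): Lowest point of the hook on its axis, 133 mm below hook_grip (95 mm below the collar). A straight 6 mm shaft ends here in a J: a 5 mm foot runs out along the tool's +x to an upturned tip, outer side 19 mm from the axis. The J is 11.5 mm high over all and 9 mm wide inside.
- rack: Fixed grey steel bench rack, 185 mm wide (y), origin on the bench. Top plate 104 to 110 mm high with two 12 mm slots at y = -45 and +45 mm, open on its -x edge (x = -40 mm), ending at x = +8 mm; on two end plates. Each tool hangs by its collar, shaft at x = 0, hook_grip 148 mm high. Lift a tool some 10 mm and move it out along -x; it goes back the same way.
- tray: Fixed open steel tray, 170 mm (x) by 150 mm (y) outside, 28 mm high, walls and floor 4 mm thick. Origin on the bench under its centre.
- scriber_mid (a point): Handle middle of the straight scriber in the other slot: loose, round turned wooden handle, straight pointed shaft, 70 mm handle. Leave it alone; it is not the pull hook.
- lens: Loose ribbed amber glass lens, 100 mm across, 23 mm high, lying on the bench; leave it alone. Origin under its centre.
- brush: Loose wooden wire brush, 210 mm long, 44 mm high, lying on the bench; leave it alone. Origin under its bristle block.
Things that resemble listed ones, but are neither listed nor needed, are in the scene too. What is shaped like the part that bears hook_grip but purple or red is not meant.

How it is judged:
On the way, in this order (a step that is already met when the one before it is completed fails the run):
1. the plug, hanging on the hook, is drawn up clear of the bore (z of plug in the frame of housing above 0.122 m and contact force between hook and plug above 0.3 N), for 0.2 s.
2. the plug stands upright on the tray's floor, off the hook (x of plug in the frame of tray between -0.06 and 0.06 m and y of plug in the frame of tray between -0.05 and 0.05 m and z of plug in the frame of tray between -0.002 and 0.01 m and angle between plug's own z axis and vertical below 0.15 rad and contact force between hook and plug below 0.05 N and linear speed of plug below 0.03 m/s), for 0.3 s.
At the end, for the whole second after the job is handed in: The plug stands upright (within 8 degrees), at rest on the tray's floor, wholly inside its walls; the hook hangs released and at rest in a rack slot, collar on the plate (within 6 mm), within 6 degrees of upright, shaft within 12 mm sideways and 20 mm lengthways of x = 0 in the slot (x of plug in the frame of tray between -0.06 and 0.06 m and y of plug in the frame of tray between -0.05 and 0.05 m and z of plug in the frame of tray between -0.002 and 0.01 m and angle between plug's own z axis and vertical below 0.15 rad and x of hook_grip in the frame of rack between -0.02 and 0.012 m and (y of hook_grip in the frame of rack between -0.057 and -0.033 m or y of hook_grip in the frame of rack between 0.033 and 0.057 m) and z of hook_grip in the frame of rack between 0.142 and 0.154 m and angle between hook_grip's own z axis and vertical below 0.1 rad and linear speed of each of plug, hook below 0.02 m/s); the robot touches nothing.
It fails at once if the hook pressed on the housing with more than 25 N (it scores the bore) (contact force between hook and housing above 25 N).
It fails at once if the hook loaded the plug or its bail with more than 30 N (contact force between hook and plug above 30 N).
It fails at once if the fingers touched the plug while it was in the bore (contact force between the fingers and plug above 0.5 N and z of plug in the frame of housing below 0.115 m and horizontal distance between plug and housing below 0.02 m).
It fails at once if the plug was dropped (linear speed of plug above 0.6 m/s and contact force between each of hook, the fingers and plug below 0.05 N).
It fails at once if the scriber, the lens or the brush was disturbed (moved more than 20 mm) (distance of any of scriber_mid, lens, brush from where it was at the start of the episode above 0.02 m).
It also fails if it takes over 72 s, if anything falls off the work surface, if the arm or the gripper's body presses on something with over 40 N, if the wrist force passes 120 N, or if a joint passes its speed limit or range.

## Working session

There is one attempt and no reset: what is moved stays moved. The work goes in short steps, Python scripts to look and compute and a shell command to move; the robot and the scene stay as the last step left them, time stands still between calls to the robot, and variables do not carry over. Pictures are saved under pics/ and viewed, at most 10 in all, crops included, and the job is handed in when it is done.

```bash
mkdir -p pics; cat > h.py <<'E'
from workcell import bot
import numpy as np, cv2
def cap(n):
    c=bot.capture(n); c['f']=c['color'].shape[0]/2/np.tan(np.radians(c['vertical_fov'])/2); return c
def pts(c):
    z=c['z_map']; v,u=np.mgrid[:z.shape[0],:z.shape[1]]
    P=np.stack([(u-c['cx'])/c['f']*z,-(v-c['cy'])/c['f']*z,-z,np.ones_like(z)],-1)
    W=P@np.linalg.inv(c['camera_from_world']).T
    W=W[...,:3]; W[z==0]=np.nan; return W
def proj(c,p):
    q=c['camera_from_world']@np.append(p,1); return c['cx']+c['f']*q[0]/-q[2], c['cy']+c['f']*q[1]/q[2]
E
python3 - <<'E'
from h import *
ims=[]
for n in ["scene","top"]:
    c=cap(n); W=pts(c); np.savez(f'{n}.npz',W=W,color=c['color'],T=c['camera_from_world'],f=c['f'],cx=c['cx'],cy=c['cy'])
    cv2.imwrite(f'pics/{n}.png',cv2.resize(c['color'][...,::-1],(800,600),interpolation=cv2.INTER_CUBIC))
    print(n,c['f'],c['cx'],c['cy'],np.linalg.inv(c['camera_from_world'])[:3].round(3).tolist(),[k for k in c])
    for t in ["housing","plug","hook_grip","rack","tray","scriber_mid","lens","brush"]:
        for d in bot.boxes_of(t,n)[:3]:
            b=d['bbox']; u,v=int(b[0]+b[2]/2),int(b[1]+b[3]/2)
            print(t,round(d['confidence'],2),np.round(b),W[min(v,383),min(u,511)].round(3))
print(bot.state())
E
```

```text
scene 474.60400732481463 257.6289307122858 192.2082504650435 [[-0.889, -0.347, 0.298, 0.928], [0.457, -0.693, 0.558, 0.808], [0.013, 0.632, 0.775, 1.11]] ['color', 'z_map', 'vertical_fov', 'cx', 'cy', 'camera_from_world', 'f']
housing 0.65 [198. 156.  88.  51.] [ 0.545 -0.007  0.059]
hook_grip 0.7 [293. 214.  17.  22.] [0.514 0.263 0.159]
hook_grip 0.59 [351. 232.  36.  33.] [0.329 0.331 0.018]
hook_grip 0.59 [372. 290.  14.  71.] [ 0.425  0.518 -0.003]
rack 0.82 [278. 219.  66.  82.] [0.526 0.338 0.113]
tray 0.58 [173.  98.  69.  47.] [ 0.514 -0.343  0.007]
tray 0.16 [157. 254.  80.  23.] [0.767 0.181 0.037]
scriber_mid 0.54 [317. 244.  12.  20.] [0.51  0.354 0.157]
brush 0.78 [156. 252.  79.  24.] [0.77  0.175 0.034]
top 438.69411535186754 261.57140845780197 193.24185518689305 [[0.007, 0.993, -0.118, 0.385], [-1.0, 0.008, 0.005, 0.096], [0.006, 0.118, 0.993, 1.539]] ['color', 'z_map', 'vertical_fov', 'cx', 'cy', 'camera_from_world', 'f']
housing 0.81 [279. 167.  35.  73.] [ 0.527 -0.03   0.068]
plug 0.55 [289. 185.  15.   9.] [ 0.576 -0.028  0.057]
hook_grip 0.74 [118. 214.  31.  2
[... 413 characters left out ...]
ck': 0.9, 'qpos': array([ 1.18853739e+00,  4.93573730e-01,  1.34546495e+00,  1.24410467e-05,
        1.30249793e+00, -9.55328257e-02]), 'joint_vel': array([-1.40989343e-03, -9.09090484e-05, -5.16044893e-04, -4.26465444e-04,
       -4.20898602e-04, -4.50087230e-04]), 'joint_efforts': array([ 3.46158893e-03, -8.82009745e+01, -3.84271002e+01,  3.60127024e-04,
        3.60541999e-04,  6.75510728e-05]), 'position': array([0.17677975, 0.59950273, 0.20490521]), 'ee_rot': array([4.48852007e-01, 3.10936106e+00, 8.99968413e-05]), 'force': array([-0.19651892,  0.04486654, -0.20911303]), 'wrist_torque': array([-0.02369458, -0.01179353,  0.01828818]), 'grip_force': 0.0, 'finger_gap': 0.08534789435801045}
```

View pics/scene.png

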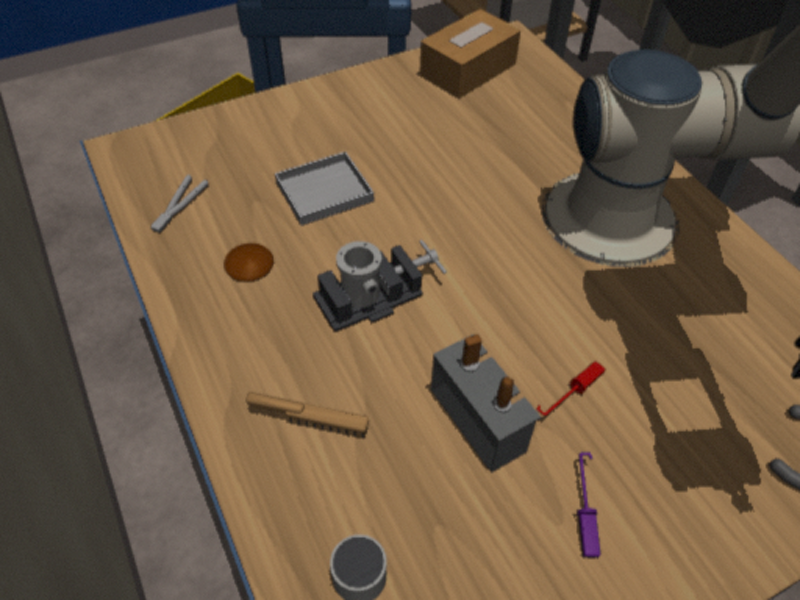

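View pics/top.png

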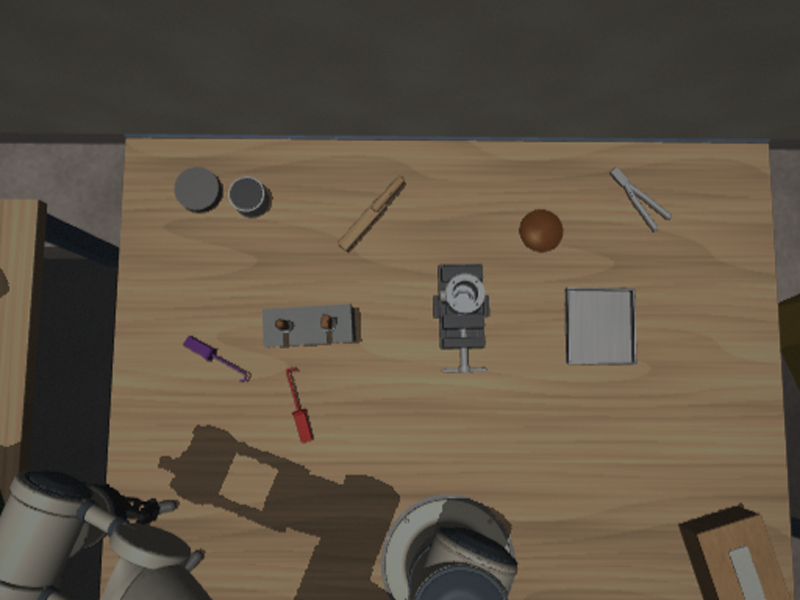

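Candidates for the hook (scene picture): brown handle (470,350), brown handle (505,392), red hook (585,378) and purple hook (588,530). The red and purple ones are ruled out by colour. The brown handle at (470,350) looks flat-sided and the one at (505,392) looks round; I'll check with a crop and measure the fixed things.

```bash
python3 - <<'E'
from h import *
S=np.load('scene.npz'); T=np.load('top.npz')
a=S['color'][200:305,265:400,::-1]; b=T['color'][185:230,160:235,::-1]
a=cv2.resize(a,(500,389),interpolation=cv2.INTER_CUBIC); b=cv2.resize(b,(300,180),interpolation=cv2.INTER_CUBIC)
im=np.zeros((389,800,3),np.uint8); im[:,:500]=a; im[:180,500:]=b
h=cv2.resize(T['color'][150:245,265:325,::-1],(132,209)); im[180:389,500:632]=h
cv2.imwrite('pics/crop1.png',im)
def box(P): 
    r=cv2.minAreaRect((P[:,:2]*1000).astype(np.float32)); return np.round(r[0],1),np.round(r[1],1),round(r[2],1)
def sel(W,x0,x1,y0,y1,z0,z1):
    P=W.reshape(-1,3); m=(P[:,0]>x0)&(P[:,0]<x1)&(P[:,1]>y0)&(P[:,1]<y1)&(P[:,2]>z0)&(P[:,2]<z1); return P[m]
for n,W in (('S',S['W']),('T',T['W'])):
    P=sel(W,.4,.62,.17,.45,.104,.120); print(n,'rack',len(P),box(P),np.median(P[:,2]))
    P=sel(W,.4,.62,.17,.45,.125,.2); 
    for lo,hi in ((.2,.305),(.305,.4)):
        Q=P[(P[:,1]>lo)&(P[:,1]<hi)]; print('  tool',len(Q),Q.mean(0).round(4),Q.max(0).round(3),box(Q) if len(Q)>4 else '')
    P=sel(W,.35,.7,-.15,.15,.112,.135); print('rim',len(P),box(P),np.median(P[:,2]), P.mean(0))
    P=sel(W,.35,.72,-.15,.15,.012,.112); print('vise',len(P),box(P))
    P=sel(W,.4,.63,-.47,-.2,.02,.04); print('tray',len(P),box(P))
E
```

```text
S rack 1703 (array([504.7, 300.2]), array([ 84. , 188.3]), 4.2) 0.11093812554673932
  tool 190 [0.5115 0.2604 0.1597] [0.523 0.267 0.183] (array([509.5, 258.2]), array([17.4, 26.9]), 76.5)
  tool 156 [0.5065 0.3505 0.1616] [0.514 0.358 0.186] (array([504.7, 347.5]), array([17.9, 22.3]), 26.0)
rim 378 (array([573.9, -28.4]), array([82.8, 79.3]), 66.2) 0.12039998119521611 [ 0.57528343 -0.02557404  0.11991534]
vise 2263 (array([531.9, -21.8]), array([244.8, 112.9]), 1.4)
tray 371 (array([ 515.7, -337.7]), array([172.4, 162.8]), 0.0)
T rack 1201 (array([504. , 302.8]), array([ 80.6, 185.5]), 3.9) 0.11062080871827051
  tool 57 [0.5057 0.2557 0.1709] [0.518 0.266 0.184] (array([506.2, 257.6]), array([16. , 24.2]), 86.6)
  tool 53 [0.4994 0.3441 0.1697] [0.511 0.356 0.186] (array([500.6, 345.7]), array([20.8, 18.9]), 34.9)
rim 291 (array([571.8, -26. ]), array([78.9, 79.4]), 89.6) 0.11968869742034882 [ 0.572078   -0.02638805  0.11979332]
vise 1369 (array([548.4,   4.4]), array([187.5, 277.5]), 85.6)
tray 289 (array([ 515.8, -336. ]), array([153.8, 170. ]), 88.6)
```

View pics/crop1.png

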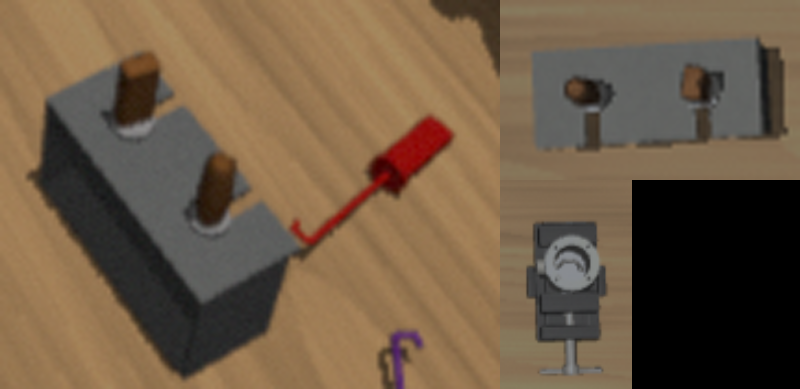

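The close crop shows the handle at (135,95) is flat-sided, so it is the hook. The one at (215,190) is round and is the scriber. The hook is at about (0.507, 0.257) and the bore at about (0.573, -0.027). I'll move above the hook and look with the wrist camera.

```bash
python3 -m inch '[[-1,0,0,-40,0],[-1,-20,-10,-30,0],[-1,-30,-17,-15,0],[-1,-34,-19,-10,0],[-1,-34,-19,-5,0],[-1,-34,-19,0,0],[-1,-34,-19,0,0],[-1,-34,-19,0,0],[-1,-34,-19,0,0],[-1,-34,-19,0,0],[-1,-34,-19,0,0],[-1,-34,-19,0,0]]' 40; python3 -m inch '[[-1,-34,-19,0,0],[-1,-20,-12,0,0],[-1,-7,-8,0,0],[-1,0,0,0,-6.8],[-1,0,0,0,-6.8],[-1,0,0,0,-6.8],[-1,0,0,0,0],[-1,0,0,0,0],[-1,0,0,0,0]]'
cat > w.py <<'E'
from h import *
import sys
c=cap('wrist'); W=pts(c); s=bot.state()
np.savez('w_%s.npz'%sys.argv[1],W=W,color=c['color'],T=c['camera_from_world'],f=c['f'],cx=c['cx'],cy=c['cy'])
cv2.imwrite('pics/%s.png'%sys.argv[1],c['color'][...,::-1])
print(s['clock'],s['position'].round(4),s['ee_rot'].round(4),np.linalg.inv(c['camera_from_world'])[:3].round(3).tolist())
E
python3 w.py wr1
```

```text
clock: 1.9
position: [0.4633, 0.3072, 0.3051]
ee_rot: [0.449, 3.109, 0.0]
force: [1.6, 0.0, -0.4]
finger_gap: 0.0853
grip_force: 0.0
clock: 2.65
position: [0.5094, 0.2545, 0.3049]
ee_rot: [0.103, -3.14, -0.0]
force: [-0.1, -0.3, 0.2]
finger_gap: 0.0858
grip_force: 0.0
2.7 [0.5095 0.2544 0.3049] [ 1.0370e-01 -3.1399e+00 -1.0000e-04] [[-0.065, -0.943, -0.325, 0.426], [0.998, -0.062, -0.021, 0.249], [0.0, -0.326, 0.945, 0.474]]
```

View pics/wr1.png

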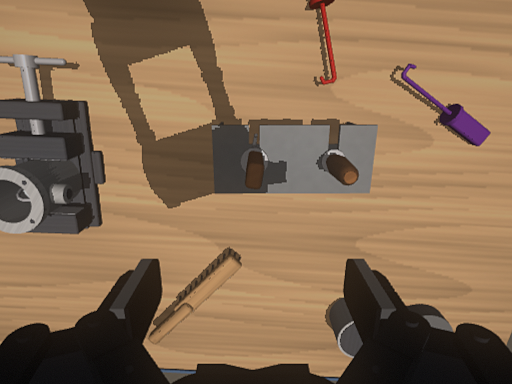

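Wrist view: flat-sided hook handle at (255,170), round scriber at (343,168), bore at (15,200). Next I'll measure the handle's position and yaw.

```bash
python3 - <<'E'
from h import *
d=np.load('w_wr1.npz'); P=d['W'].reshape(-1,3)
def box(P): 
    r=cv2.minAreaRect((P[:,:2]*1000).astype(np.float32)); return np.round(r[0],1),np.round(r[1],1),round(r[2],1)
m=(abs(P[:,0]-.507)<.05)&(abs(P[:,1]-.257)<.04)
for a,b in ((.12,.2),(.175,.2),(.125,.17)):
    Q=P[m&(P[:,2]>a)&(P[:,2]<b)]; print(len(Q),box(Q),Q[:,2].max(),Q.mean(0).round(4))
Q=P[(abs(P[:,0]-.505)<.1)&(abs(P[:,1]-.3)<.13)&(P[:,2]>.104)&(P[:,2]<.113)]; print('rack',box(Q))
Q=P[(P[:,0]>.4)&(P[:,0]<.7)&(P[:,1]>-.1)&(P[:,1]<.1)&(P[:,2]>.01)&(P[:,2]<.075)]; print('vise',box(Q))
E
```

```text
606 (array([508.7, 256.6]), array([16., 26.]), 84.7) 0.18261560933547266 [0.5048 0.2565 0.1709]
423 (array([508.8, 256.7]), array([15.9, 25.8]), 84.3) 0.18261560933547266 [0.5078 0.2566 0.1799]
150 (array([503.5, 252.7]), array([12.4, 25. ]), 43.6) 0.1698260469410044 [0.4978 0.2562 0.1489]
rack (array([505.9, 301.8]), array([ 80.3, 185.5]), 3.9)
vise (array([527.3, -22.7]), array([128.8, 238.8]), 81.6)
```

```bash
python3 -m inch '[[-1,0,0,0,4.7],[-1,0,0,0,4.6],[-1,0.9,2.1,30,0],[-1,0,0,40,0],[-1,0,0,40,0],[-1,0,0,30,0],[-1,0,0,15,0],[-1,0,0,6,0],[-1,0,0,0,0]]'; python3 -m inch '[[0.3,0,0,0,0],[1,0,0,0,0],[1,0,0,0,0],[1,0,0,0,0],[1,0,0,0,0],[1,0,0,0,0],[1,0,0,0,0],[1,0,0,0,0],[1,0,0,0,0]]' 80
```

```text
clock: 3.45
position: [0.5085, 0.2563, 0.1429]
ee_rot: [-0.148, -3.136, 0.001]
force: [-0.4, 0.7, -0.3]
finger_gap: 0.0855
grip_force: 0.0
clock: 4.2
position: [0.5094, 0.2564, 0.1447]
ee_rot: [0.146, 3.137, 0.001]
force: [-0.5, -1.4, 9.6]
finger_gap: 0.0133
grip_force: 78.8
```

```bash
python3 -m inch '[[1,0,0,-5,0],[1,0,0,-7,0],[1,0,0,0,0],[1,12,-1.9,0,0],[1,18,-2.9,0,0],[1,18,-2.9,0,0],[1,18,-2.9,0,0],[1,14,-2.2,0,0],[1,0,0,0,0],[1,0,0,0,0]]'; python3 -m inch '[[1,10,0,-20,0],[1,0,0,-40,0],[1,0,0,-40,0],[1,0,0,-30,0],[1,0,0,-10,0],[1,0,0,0,0],[1,0,0,0,0]]'; python3 w.py wr2; python3 - <<'E'
from h import *
c=cap('scene'); W=pts(c); np.savez('s2.npz',W=W)
t=bot.state()['position']; u,v=map(int,proj(c,t-[0,0,.06])); print(u,v)
a=c['color'][max(v-70,0):v+70,max(u-70,0):u+70,::-1]
w=cv2.imread('pics/wr2.png'); im=np.zeros((384,800,3),np.uint8); im[:,:416]=cv2.resize(w,(416,312))[:0].sum() if 0 else 0
im[:300,:400]=cv2.resize(w,(400,300)); im[:384,416:]=cv2.resize(a,(384,384)); cv2.imwrite('pics/two.png',im)
E
```

```text
clock: 5.03
position: [0.428, 0.2512, 0.1562]
ee_rot: [0.145, 3.138, 0.0]
force: [0.7, 1.4, -1.6]
finger_gap: 0.0131
grip_force: 78.5
clock: 5.62
position: [0.4189, 0.252, 0.2958]
ee_rot: [0.146, 3.137, 0.001]
force: [-0.3, -0.5, -1.2]
finger_gap: 0.0132
grip_force: 78.6
5.6667 [0.4183 0.2518 0.2949] [-1.4640e-01 -3.1373e+00  7.0000e-04] [[0.093, -0.941, -0.325, 0.335], [0.996, 0.088, 0.03, 0.26], [0.001, -0.327, 0.945, 0.465]]
335 188
```

View pics/two.png

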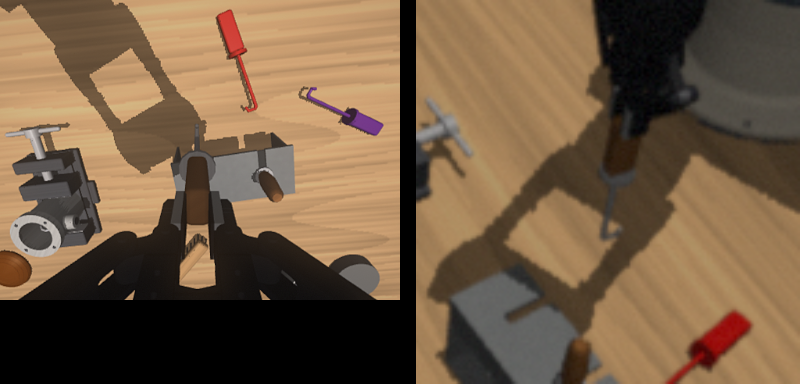

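The hook is held (wrist crop at (197,180)). In the scene crop the heel is at (605,235) with the J pointing right, which is roughly world -x. I'll move beside the bore to measure the J direction and the bail lean.

```bash
python3 -m inch '[[1,-14,-12,0,0],[1,-28,-25,0,0],[1,-28,-25,0,0],[1,-28,-25,0,0],[1,-28,-25,0,0],[1,-28,-25,0,0],[1,-28,-25,0,0],[1,-17,-12,0,0],[1,0,0,0,0],[1,0,0,0,0],[1,0,0,0,0]]'; python3 w.py wr3; python3 - <<'E'
from h import *
s=bot.state(); t=s['position']
for n in ('scene','top'):
    c=cap(n); P=pts(c).reshape(-1,3)
    m=(np.hypot(P[:,0]-t[0],P[:,1]-t[1])<.035)&(P[:,2]>.13)&(P[:,2]<.30); Q=P[m]
    print(n,len(Q))
    for a in np.arange(.14,.30,.012):
        q=Q[(Q[:,2]>=a)&(Q[:,2]<a+.012)]
        if len(q): print(round(a,3),len(q),((q.mean(0)-t)*1000).round(1),((q.min(0)-t)*1000).round(1)[:2],((q.max(0)-t)*1000).round(1)[:2])
d=np.load('w_wr3.npz'); c=dict(f=float(d['f']),cx=float(d['cx']),cy=float(d['cy']),camera_from_world=d['T']); print(c['f'],c['cx'],c['cy'])
u,v=map(int,proj(c,np.array([.573,-.027,.09]))); print(u,v)
a=d['color'][max(v-75,0):v+75,max(u-75,0):u+75,::-1]; im=np.zeros((450,800,3),np.uint8)
x=cv2.resize(a,None,fx=3,fy=3,interpolation=cv2.INTER_CUBIC); im[:x.shape[0],:x.shape[1]]=x
y=cv2.resize(d['color'][...,::-1],(340,255)); im[:255,455:795]=y; cv2.imwrite('pics/bore.png',im)
E
```

```text
clock: 6.63
position: [0.5995, 0.0605, 0.2945]
ee_rot: [-0.146, -3.136, -0.0]
force: [-0.4, 0.6, -1.4]
finger_gap: 0.0134
grip_force: 78.6
6.6833 [0.5994 0.0608 0.295 ] [-1.4510e-01 -3.1364e+00 -1.0000e-04] [[0.093, -0.942, -0.322, 0.517], [0.996, 0.088, 0.03, 0.068], [0.0, -0.324, 0.946, 0.464]]
scene 213
0.164 14 [  -9.3    1.4 -123.7] [-20.2  -0.9] [0.6 4.1]
0.176 10 [  -5.4    2.1 -114. ] [-18.5  -0.8] [1.  4.2]
0.188 6 [  -2.1    0.4 -101.3] [-4.  -1.2] [0.7 2.5]
0.2 9 [ -0.6   0.4 -88.8] [-3.2 -3.1] [2.  2.8]
0.212 9 [ -1.2  -0.2 -77.9] [-4.1 -3.4] [1.9 2.1]
0.224 10 [ -1.1   0.8 -65. ] [-4.3 -0.7] [1.4 3.7]
0.236 5 [  0.3   2.  -53.2] [-0.2 -1.3] [1.2 4.2]
0.248 2 [  0.3   1.8 -46.9] [-0.8  1.3] [1.4 2.3]
0.26 57 [  1.6   8.2 -28. ] [-16.3  -6.3] [14.3 16.3]
0.272 34 [  3.    5.2 -17.4] [-10.2  -6.7] [13.7 10.6]
0.284 39 [ 1.5  6.2 -5.6] [-10.6  -5.8] [12.1  9.9]
0.296 18 [2.2 5.8 2.8] [-11.1  -2.1] [11.6 10.4]
top 32
0.164 8 [  -9.2    1.6 -124.2] [-19.9  -0.4] [-4.4  2.9]
0.176 1 [ -17.4    2.9 -117.3] [-17.4   2.9] [-17.4   2.9]
0.26 16 [-12.    2.8 -27.9] [-16.3  -9.5] [-3.1 16.9]
0.272 2 [-14.2  -0.4 -17.2] [-14.4  -3.4] [-14.    2.5]
0.284 3 [-14.8   4.7  -7.6] [-15.8  -0.2] [-13.2   8.6]
0.296 2 [-14.5   3.    2.4] [-14.5   0.2] [-14.4   5.9]
322.0734260981517 252.24842356712554 195.01141582023158
175 143
```

View pics/bore.png

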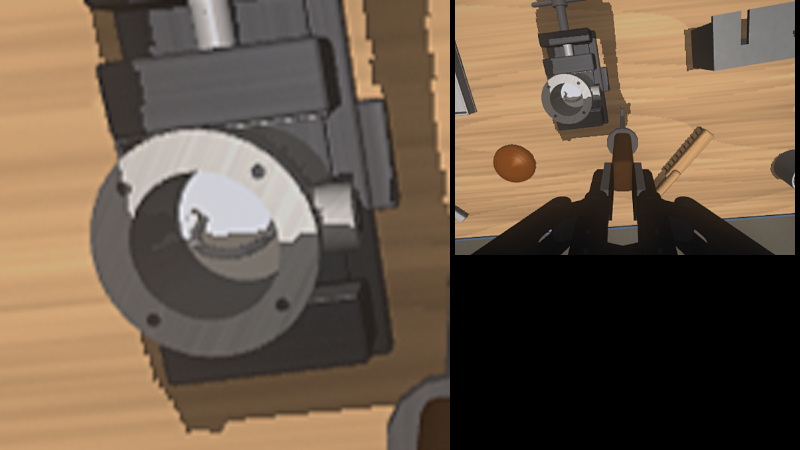

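The wrist crop shows the bail as a dark arc from (190,215) to (275,235) inside the bore, and the J points along world -x. I'll fit the bore and bail from the depth maps.

```bash
python3 - <<'E'
from h import *
from scipy.optimize import least_squares
d=np.load('w_wr3.npz'); W=d['W']; P=W.reshape(-1,3); C=d['color'].reshape(-1,3)
m=(np.hypot(P[:,0]-.573,P[:,1]+.027)<.06)&(abs(P[:,2]-.120)<.004); R=P[m]; print(len(R),np.median(R[:,2]))
# rim annulus: outer circle fit on convex hull
h=cv2.convexHull((R[:,:2]*1000).astype(np.float32))[:,0]
o=least_squares(lambda p:np.hypot(h[:,0]-p[0],h[:,1]-p[1])-p[2],[573,-27,41],loss='soft_l1'); print('outer',o.x)
cx,cy=o.x[:2]/1000
ang=np.degrees(np.arctan2(R[:,1]-cy,R[:,0]-cx)); r=np.hypot(R[:,0]-cx,R[:,1]-cy)
inn=[];
for a in range(-180,180,10):
    q=(ang>=a)&(ang<a+10)
    if q.sum()>3: i=np.argmin(np.where(q,r,9)); inn.append(R[i,:2]*1000)
inn=np.array(inn)
i=least_squares(lambda p:np.hypot(inn[:,0]-p[0],inn[:,1]-p[1])-p[2],[573,-27,27],loss='soft_l1'); print('inner',i.x)
# inside
q=(np.hypot(P[:,0]-cx,P[:,1]-cy)<.0245)&(P[:,2]<.112)
Q=P[q]; col=C[q]; 
f=Q[Q[:,2]<.0615]; print('face z',len(f),np.median(f[:,2]))
B=(Q[:,2]>.063); 
for x,k in sorted(zip(((Q[B]-[cx,cy,.058])*1000).round(1).tolist(),col[B].tolist()),key=lambda t:t[0][1]): print(x,k)
E
```

```text
2699 0.12065032993363228
outer [574.57236492 -28.10738902  40.90984713]
inner [574.56538967 -27.86680739  26.89875799]
face z 672 0.05873851347994763
[-0.6, -19.7, 8.6] [210, 209, 202]
[0.4, -19.5, 10.1] [175, 172, 168]
[-3.0, -19.4, 8.1] [212, 213, 215]
[-2.0, -19.0, 10.0] [215, 216, 214]
[-5.4, -18.9, 8.0] [194, 192, 193]
[-4.4, -18.7, 9.7] [214, 215, 220]
[-0.5, -18.4, 8.6] [172, 171, 175]
[-1.8, -18.0, 9.2] [206, 206, 214]
[-3.1, -17.7, 9.7] [215, 214, 221]
[-4.3, -17.5, 9.3] [221, 219, 227]
[-5.5, -17.3, 9.4] [172, 168, 170]
[-2.8, -16.8, 8.4] [186, 177, 165]
[-0.2, -16.8, 14.9] [115, 113, 109]
[-5.1, -16.6, 7.6] [152, 144, 134]
[-4.1, -16.4, 9.2] [203, 193, 182]
[-3.5, -16.2, 5.5] [73, 69, 66]
[0.4, -15.9, 18.8] [97, 92, 90]
[-1.2, -15.5, 14.6] [99, 94, 93]
[-2.8, -15.4, 9.1] [87, 83, 82]
[-1.7, -15.4, 9.7] [97, 93, 91]
[-0.3, -15.2, 16.4] [95, 90, 89]
[1.1, -15.1, 22.3] [100, 95, 93]
[2.1, -15.0, 23.6] [94, 90, 89]
[-3.5, -14.7, 6.4] [104, 101, 99]
[0.5, -14.6, 19.0] [94, 90, 88]
[-1.0, -14.5, 13.7] [95, 91, 90]
[0.0, -14.5, 14.7] [85, 81, 80]
[-2.5, -14.4, 8.2] [93, 89, 87]
[
[... 3198 characters left out ...]
7.9, 13.5, 25.8] [105, 99, 92]
[5.7, 13.7, 24.8] [70, 68, 67]
[4.6, 13.8, 24.6] [72, 70, 70]
[1.0, 14.1, 10.2] [86, 81, 78]
[3.2, 14.2, 19.1] [107, 104, 103]
[6.3, 14.2, 28.2] [74, 70, 68]
[1.9, 14.4, 12.7] [86, 83, 81]
[7.2, 14.4, 23.7] [107, 100, 94]
[4.0, 14.5, 21.5] [99, 96, 97]
[5.0, 14.5, 22.3] [66, 63, 64]
[6.0, 14.7, 24.0] [75, 71, 69]
[2.6, 14.9, 15.9] [97, 94, 93]
[6.6, 15.2, 21.1] [106, 101, 95]
[3.3, 15.3, 18.7] [107, 104, 103]
[5.4, 15.3, 20.6] [71, 68, 66]
[2.1, 15.5, 12.1] [123, 121, 118]
[3.1, 15.5, 13.1] [102, 100, 98]
[4.2, 15.6, 20.9] [90, 87, 87]
[5.9, 16.1, 18.3] [100, 94, 88]
[4.7, 16.3, 18.4] [75, 71, 68]
[3.6, 16.4, 18.0] [80, 77, 76]
[4.4, 16.6, 13.2] [153, 150, 146]
```

The bail leans about 13° toward world +x: its wire middle is at (+7.5, 0, 35) mm from the plug face centre, with plug yaw about -9°. So I need the J pointing +x and coming in from the -x side, which means a half turn. I'll check joint 6 first.

```bash
python3 -c "
from workcell import bot
print(bot.state()['qpos'].round(3))"
```

```text
[ 0.002  0.391  1.268  0.     1.484 -1.476]
```

```bash
R='x'; python3 -m inch '[[1,0,0,0,7],[1,0,0,0,7],[1,0,0,0,7],[1,0,0,0,7],[1,0,0,0,7],[1,0,0,0,7],[1,0,0,0,7],[1,0,0,0,7],[1,0,0,0,7],[1,0,0,0,7],[1,0,0,0,7],[1,0,0,0,7]]'; python3 -m inch '[[1,0,0,0,7],[1,0,0,0,7],[1,0,0,0,7],[1,0,0,0,7],[1,0,0,0,7],[1,0,0,0,7],[1,0,0,0,7],[1,0,0,0,7],[1,0,0,0,7],[1,0,0,0,7],[1,0,0,0,7],[1,0,0,0,7]]';python3 -m inch '[[1,0,0,0,7],[1,0,0,0,7],[1,0,0,0,1.7],[1,0,0,0,0],[1,0,0,0,0],[1,0,0,0,0]]'
cat > jm.py <<'E'
from h import *
from scipy.spatial.transform import Rotation as Ro
s=bot.state(); t=s['position']; R=Ro.from_rotvec(s['ee_rot']).as_matrix()
print('pos',t.round(4),'toolx',R[:,0].round(3),'tooly',R[:,1].round(3),s['force'].round(1))
for n in ('scene','top'):
    c=cap(n); P=pts(c).reshape(-1,3)
    Q=(P-t)@R*1000
    Q=Q[(np.hypot(Q[:,0],Q[:,1])<30)&(Q[:,2]>38)&(Q[:,2]<135)]
    for a,b in ((38,70),(70,100),(100,118),(118,135)):
        q=Q[(Q[:,2]>=a)&(Q[:,2]<b)]
        if len(q): print(n,a,len(q),q.mean(0).round(1),q.min(0).round(1),q.max(0).round(1))
E
python3 jm.py
```

```text
clock: 7.78
position: [0.5997, 0.061, 0.296]
ee_rot: [2.214, 2.229, 0.0]
force: [1.1, 0.6, -0.6]
finger_gap: 0.0136
grip_force: 78.6
clock: 8.78
position: [0.5997, 0.061, 0.296]
ee_rot: [-3.137, -0.175, -0.0]
force: [0.1, -0.4, -1.0]
finger_gap: 0.0134
grip_force: 78.6
clock: 9.28
position: [0.6, 0.0606, 0.296]
ee_rot: [-3.132, 0.244, -0.0]
force: [0.2, 0.3, -1.1]
finger_gap: 0.0132
grip_force: 78.6
pos [0.6    0.0606 0.296 ] toolx [ 0.988 -0.155  0.   ] tooly [-0.155 -0.988 -0.   ] [ 0.2  0.3 -1.1]
scene 38 16 [ 1.8 -2.5 59.6] [-1.6 -5.6 47.1] [ 4.1 -0.4 69.7]
scene 70 21 [ 1.5 -2.6 84.2] [-1.  -6.  72.2] [ 4.3  0.5 97.5]
scene 100 8 [  1.2  -2.6 108.8] [ -0.7  -3.6 101.8] [ 2.70e+00 -1.00e-01  1.15e+02]
scene 118 18 [  9.4  -1.3 123.1] [ 1.000e-01 -6.400e+00  1.189e+02] [ 18.4   1.6 130.4]
top 100 2 [ -2.8  -1.3 115.4] [ -3.1  -2.9 115.2] [ -2.5   0.2 115.7]
```

```bash
python3 -m inch '[[1,-5,15,0,0],[1,-10,30,0,0],[1,-10,30,0,0],[1,-6.1,16.7,0,0],[1,0,0,0,0],[1,0,0,0,0],[1,0,0,15,0],[1,0,0,15,0],[1,0,0,10,0],[1,0,0,5,0],[1,0,0,0,0]]'; python3 jm.py; python3 -m inch '[[1,0,0,5,0],[1,0,0,5,0],[1,0,0,5,0],[1,0,0,0,0],[1,0,0,0,0]]'
```

```text
clock: 10.3
position: [0.5547, -0.025, 0.2499]
ee_rot: [-3.132, 0.246, 0.003]
force: [-0.2, -0.4, -1.9]
finger_gap: 0.0132
grip_force: 78.6
pos [ 0.5547 -0.025   0.2499] toolx [ 0.988 -0.156 -0.002] tooly [-0.156 -0.988 -0.   ] [-0.2 -0.4 -1.9]
scene 38 15 [ 1.3 -1.8 59.1] [-2.2 -4.7 47.3] [ 4.2  0.4 69.3]
scene 70 18 [ 1.1 -1.7 83.1] [-2. -5. 71.] [ 4.3  1.5 99.6]
scene 100 8 [  2.9  -1.9 109.5] [ -0.9  -3.8 101.1] [ 17.1   0.2 115.7]
scene 118 114 [ -5.   -1.5 128. ] [-20.9 -29.8 118.6] [ 17.9  28.3 134.8]
top 118 79 [-12.1  -0.  129.4] [-22.4 -25.5 122. ] [ -0.3  28.1 134.8]
clock: 10.82
position: [0.5549, -0.0254, 0.2356]
ee_rot: [-3.132, 0.247, 0.001]
force: [0.1, -0.3, -2.2]
finger_gap: 0.0134
grip_force: 78.6
```

```bash
python3 -m inch '[[1,0,0,4,0],[1,0,0,4,0],[1,0,0,4,0],[1,0,0,2,0],[1,0,0,0,0],[1,0,0,0,0]]';python3 -m inch '[[1,0,0,4,0],[1,0,0,4,0],[1,0,0,4,0],[1,0,0,0,0],[1,0,0,0,0]]';python3 -m inch '[[1,0,0,4,0],[1,0,0,3,0],[1,0,0,2,0],[1,0,0,0,0],[1,0,0,0,0]]'; python3 -c "
from workcell import bot
s=bot.state();print(s['wrist_torque'].round(3))"
```

```text
clock: 11.32
position: [0.555, -0.0254, 0.2218]
ee_rot: [-3.132, 0.247, 0.0]
force: [0.7, -0.4, -1.3]
finger_gap: 0.0131
grip_force: 78.6
clock: 11.73
position: [0.5549, -0.0254, 0.2095]
ee_rot: [-3.132, 0.247, 0.001]
force: [-0.1, 0.3, -0.7]
finger_gap: 0.0135
grip_force: 78.6
clock: 12.15
position: [0.555, -0.0254, 0.2008]
ee_rot: [-3.132, 0.247, 0.0]
force: [0.1, 1.0, -0.6]
finger_gap: 0.0131
grip_force: 78.6
[-0.008  0.033  0.029]
```

No contact on the way down. Next I'll slide 17 mm under the bail and lift a little.

```bash
python3 -m inch '[[1,4,0,0,0],[1,4,0,0,0],[1,4,0,0,0],[1,3,0,0,0],[1,2,0,0,0],[1,0,0,0,0],[1,0,0,0,0]]';python3 -m inch '[[1,0,0,-3,0],[1,0,0,-3,0],[1,0,0,-2,0],[1,0,0,0,0],[1,0,0,0,0]]';python3 -m inch '[[1,0,0,-2,0],[1,0,0,-2,0],[1,0,0,0,0],[1,0,0,0,0]]'
```

```text
clock: 12.73
position: [0.5719, -0.0281, 0.2008]
ee_rot: [-3.132, 0.247, 0.0]
force: [-0.9, -0.3, -0.9]
finger_gap: 0.0132
grip_force: 78.6
clock: 13.15
position: [0.5719, -0.0281, 0.2092]
ee_rot: [3.132, -0.247, 0.001]
force: [-0.4, -0.1, -0.7]
finger_gap: 0.0134
grip_force: 78.6
clock: 13.48
position: [0.5719, -0.0281, 0.213]
ee_rot: [3.132, -0.247, 0.0]
force: [0.0, 0.1, -1.4]
finger_gap: 0.0136
grip_force: 78.6
```

```bash
python3 -m inch '[[1,0,0,-1,0],[1,0,0,-1,0],[1,0,0,0,0],[1,0,0,0,0]]';python3 -m inch '[[1,0,0,-1,0],[1,0,0,-1,0],[1,0,0,0,0],[1,0,0,0,0]]'; python3 -m inch '[[1,-2,0,0,0],[1,-2,0,0,0],[1,-2,0,0,0],[1,0,0,0,0],[1,0,0,0,0]]'
```

```text
clock: 13.82
position: [0.5719, -0.0281, 0.2149]
ee_rot: [3.132, -0.247, 0.0]
force: [0.0, -0.2, -2.1]
finger_gap: 0.0131
grip_force: 78.6
clock: 14.15
position: [0.5715, -0.0281, 0.2166]
ee_rot: [-3.132, 0.247, 0.001]
force: [-1.1, -0.6, -5.6]
finger_gap: 0.0136
grip_force: 78.4
clock: 14.57
position: [0.5659, -0.0272, 0.217]
ee_rot: [3.132, -0.247, 0.0]
force: [-0.2, 0.1, -5.5]
finger_gap: 0.0135
grip_force: 78.4
```

The bail is caught: about 4.5 N of load, with little side force. I'll draw it up slowly.

```bash
python3 -m inch '[[1,0,0,-1,0],[1,0,0,-1,0],[1,0,0,-1,0],[1,0,0,-1,0],[1,0,0,0,0]]';python3 -m inch '[[1,0,0,-1.5,0],[1,0,0,-1.5,0],[1,0,0,-1.5,0],[1,0,0,-1.5,0]]'; python3 -m inch '[[1,0,0,0,0],[1,0,0,0,0]]'
```

```text
clock: 14.98
position: [0.5661, -0.0272, 0.2212]
ee_rot: [3.132, -0.247, 0.001]
force: [-1.2, -0.1, -5.8]
finger_gap: 0.0133
grip_force: 78.6
clock: 15.32
position: [0.5659, -0.0272, 0.227]
ee_rot: [3.132, -0.247, -0.0]
force: [-0.2, -0.3, -8.6]
finger_gap: 0.0134
grip_force: 78.2
clock: 15.48
position: [0.5662, -0.0272, 0.2273]
ee_rot: [3.132, -0.247, 0.001]
force: [-0.4, -0.2, -3.4]
finger_gap: 0.0133
grip_force: 78.9
```

```bash
python3 -m inch '[[1,0,0,-2,0],[1,0,0,-2,0],[1,0,0,-2,0],[1,0,0,-2,0],[1,0,0,-2,0],[1,0,0,-2,0],[1,0,0,-2,0],[1,0,0,-2,0],[1,0,0,-2,0],[1,0,0,-2,0]]'; python3 w.py wr4; python3 - <<'E'
from h import *
d=np.load('w_wr4.npz'); P=d['W'].reshape(-1,3)
Q=P[(np.hypot(P[:,0]-.574,P[:,1]+.0275)<.024)&(P[:,2]<.115)]; print(len(Q),np.histogram(Q[:,2],bins=np.arange(.02,.12,.005)))
for n in('scene','top'):
    P=pts(cap(n)).reshape(-1,3); Q=P[(np.hypot(P[:,0]-.574,P[:,1]+.0275)<.022)&(P[:,2]<.115)]; print(n,np.histogram(Q[:,2],bins=np.arange(.02,.12,.005))[0])
E
```

```text
clock: 16.32
position: [0.5659, -0.0272, 0.2471]
ee_rot: [-3.132, 0.247, -0.0]
force: [0.9, -0.3, -9.1]
finger_gap: 0.0132
grip_force: 78.2
16.3667 [ 0.5662 -0.0272  0.2476] [ 3.1317e+00 -2.4740e-01  1.2000e-03] [[-0.157, 0.934, 0.32, 0.649], [-0.988, -0.149, -0.051, -0.04], [-0.0, -0.324, 0.946, 0.417]]
1313 (array([   0,    0,    0,    0,    0,    0,    0,    0,    0,    0,    0,
          0,    0, 1186,   46,   51,    7,   12,   11]), array([0.02 , 0.025, 0.03 , 0.035, 0.04 , 0.045, 0.05 , 0.055, 0.06 ,
       0.065, 0.07 , 0.075, 0.08 , 0.085, 0.09 , 0.095, 0.1  , 0.105,
       0.11 , 0.115]))
scene [ 0  0  0  0  0  0  0  0  0  0  0  0  0 15 23  2  1  1  3]
top [ 0  0  0  0  0  0  0  0  0  0  0  0  7 34 20  2  1  1  1]
```

The plug face has risen to about 0.088, so the plug is following. I'll keep drawing.

```bash
python3 -m inch '[[1,0,0,-2,0],[1,0,0,-2,0],[1,0,0,-2,0],[1,0,0,-2,0],[1,0,0,-2,0],[1,0,0,-2,0],[1,0,0,-2,0],[1,0,0,-2,0],[1,0,0,-2,0],[1,0,0,-2,0],[1,0,0,-2,0],[1,0,0,-2,0]]'; python3 -m inch '[[1,0,0,-2,0],[1,0,0,-2,0],[1,0,0,-2,0],[1,0,0,-2,0],[1,0,0,-2,0],[1,0,0,-2,0],[1,0,0,-2,0],[1,0,0,-2,0],[1,0,0,-2,0],[1,0,0,-1,0],[1,0,0,-1,0],[1,0,0,-1,0]]';python3 -m inch '[[1,0,0,-1,0],[1,0,0,-1,0],[1,0,0,-1,0],[1,0,0,-1,0],[1,0,0,-1,0],[1,0,0,-1,0],[1,0,0,-1,0],[1,0,0,-1,0],[1,0,0,-1,0],[1,0,0,-1,0],[1,0,0,-1,0],[1,0,0,-1,0]]'
```

```text
clock: 17.47
position: [0.5659, -0.0272, 0.2711]
ee_rot: [-3.132, 0.247, -0.0]
force: [-0.3, -0.3, -8.1]
finger_gap: 0.0132
grip_force: 78.2
clock: 18.47
position: [0.5659, -0.0272, 0.292]
ee_rot: [3.132, -0.247, 0.0]
force: [-0.4, 0.1, -6.9]
finger_gap: 0.0133
grip_force: 78.6
clock: 19.47
position: [0.5661, -0.0272, 0.3042]
ee_rot: [3.132, -0.247, 0.001]
force: [-0.0, 0.1, -2.7]
finger_gap: 0.0136
grip_force: 79.0
```

It popped free, and the load is now just the plug's weight. I'll raise it clear and check that it hangs properly.

```bash
python3 -m inch '[[1,0,0,-1,0],[1,0,0,-2,0],[1,0,0,-3,0],[1,0,0,-4,0],[1,0,0,-5,0],[1,0,0,-5,0],[1,0,0,-5,0],[1,0,0,-4,0],[1,0,0,-3,0],[1,0,0,-2,0],[1,0,0,-1,0],[1,0,0,0,0]]'; python3 -m inch '[[1,0,0,0,0],[1,0,0,0,0],[1,0,0,0,0],[1,0,0,0,0]]'; cat > pl.py <<'E'
from h import *
import sys
from scipy.spatial.transform import Rotation as Ro
s=bot.state(); t=s['position']; print(s['clock'],t.round(4),s['force'].round(1),s['qpos'].round(2))
ims=[]
for n in('scene','top'):
    c=cap(n); W=pts(c); P=W.reshape(-1,3); C=c['color'].reshape(-1,3).astype(int)
    m=(np.hypot(P[:,0]-t[0],P[:,1]-t[1])<.07)&(P[:,2]<t[2]-.10)&(P[:,2]>float(sys.argv[1]))&(C.min(1)>110)&(np.ptp(C,1)<40)
    Q=P[m]
    if len(Q): print(n,len(Q),Q.min(0).round(4),Q.max(0).round(4),np.median(Q,0).round(4))
    u,v=map(int,proj(c,t-[0,0,.13])); ims.append(cv2.resize(c['color'][max(0,v-50):v+50,max(0,u-50):u+50,::-1],(400,400),interpolation=cv2.INTER_CUBIC))
cv2.imwrite('pics/'+sys.argv[2],np.hstack(ims))
E
python3 pl.py .123 hang.png
```

```text
clock: 20.47
position: [0.566, -0.0272, 0.339]
ee_rot: [-3.132, 0.247, -0.0]
force: [-0.3, -0.9, -2.4]
finger_gap: 0.0135
grip_force: 79.0
clock: 20.8
position: [0.5659, -0.0271, 0.3388]
ee_rot: [-3.132, 0.247, 0.0]
force: [-0.1, 0.4, -3.3]
finger_gap: 0.0134
grip_force: 79.0
20.8 [ 0.5659 -0.0271  0.3388] [-0.1  0.4 -3.3] [-0.15  0.31  1.28  0.    1.55  1.58]
scene 19 [ 0.5381 -0.0383  0.123 ] [0.593  0.0102 0.1846] [ 5.615e-01 -3.000e-04  1.240e-01]
top 4 [ 0.5376 -0.009   0.1238] [ 0.563  -0.0049  0.1816] [ 0.5476 -0.0059  0.1252]
```

View pics/hang.png

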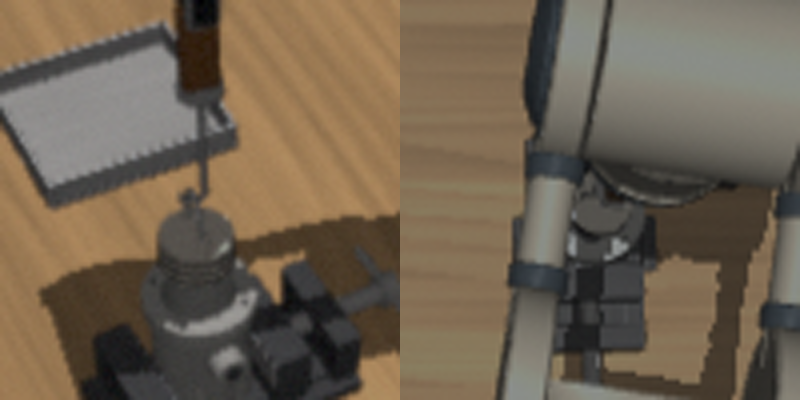

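The scene view shows the plug hanging upright on the hook above the housing, at (195,245). Now I'll carry it gently to the tray.

```bash
python3 -m inch '[[1,0,3,0,0],[1,0,6,0,0],[1,0,10,0,0],[1,0,14,0,0],[1,-1,18,0,0],[1,-1,20,0,0],[1,-1,20,0,0],[1,-1,20,0,0],[1,-1,20,0,0],[1,-1,20,0,0],[1,-1,20,0,0],[1,-1,20,0,0]]'; python3 -m inch '[[1,-1,20,0,0],[1,-1,20,0,0],[1,-1,20,0,0],[1,-1,20,0,0],[1,-1,18,0,0],[1,-0.4,13,0,0],[1,0,8,0,0],[1,0,4,0,0],[1,0,0.6,0,0],[1,0,0,0,0],[1,0,0,0,0],[1,0,0,0,0]]'; python3 -m inch '[[1,0,0,-0,0],[1,0,0,10,0],[1,0,0,15,0],[1,0,0,15,0],[1,0,0,15,0],[1,0,0,15,0],[1,0,0,10,0],[1,0,0,5,0],[1,0,0,0,0],[1,0,0,0,0],[1,0,0,0,0],[1,0,0,0,0]]'; python3 pl.py .03 tray1.png
```

```text
clock: 21.9
position: [0.5271, -0.2168, 0.3389]
ee_rot: [3.131, -0.249, -0.0]
force: [0.8, -0.2, -3.2]
finger_gap: 0.0131
grip_force: 79.0
clock: 22.9
position: [0.5035, -0.335, 0.339]
ee_rot: [-3.132, 0.246, 0.0]
force: [0.6, -0.3, -3.6]
finger_gap: 0.0134
grip_force: 79.0
clock: 23.9
position: [0.5037, -0.3361, 0.2547]
ee_rot: [3.131, -0.247, 0.002]
force: [0.5, -0.2, -1.3]
finger_gap: 0.0137
grip_force: 78.9
23.9 [ 0.5037 -0.3361  0.2547] [ 0.5 -0.2 -1.3] [-0.69  0.42  1.33 -0.    1.39  1.04]
scene 28 [ 0.4876 -0.3421  0.0934] [ 0.5065 -0.3123  0.1053] [ 0.496  -0.3281  0.0976]
top 39 [ 0.4871 -0.3425  0.0852] [ 0.5099 -0.3114  0.1031] [ 0.497  -0.3278  0.0945]
```

View pics/tray1.png

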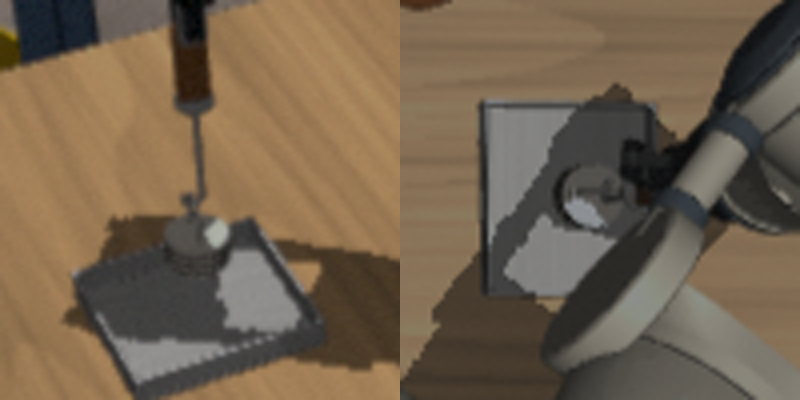

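The plug hangs steady and level over the tray (top crop at (590,195)). I'll lower it to touch, then unhook.

```bash
python3 -m inch '[[1,0,0,4,0],[1,0,0,8,0],[1,0,0,10,0],[1,0,0,10,0],[1,0,0,9,0],[1,0,0,6,0],[1,0,0,4,0],[1,0,0,3,0],[1,0,0,2,0],[1,0,0,1,0],[1,0,0,0,0],[1,0,0,0,0]]'; python3 -m inch '[[1,0,0,1,0],[1,0,0,1,0],[1,0,0,1,0],[1,0,0,1,0],[1,0,0,1,0],[1,0,0,1,0],[1,0,0,1,0],[1,0,0,1,0],[1,0,0,0,0],[1,0,0,0,0]]'; python3 -m inch '[[1,0,0,2,0],[1,0,0,2,0],[1,0,0,2,0],[1,0,0,2,0],[1,0,0,2,0],[1,0,0,0,0],[1,0,0,0,0]]'
```

```text
clock: 25.0
position: [0.5034, -0.3359, 0.1972]
ee_rot: [3.132, -0.247, 0.001]
force: [0.4, 0.1, -2.4]
finger_gap: 0.0135
grip_force: 79.0
clock: 25.83
position: [0.5033, -0.3358, 0.1889]
ee_rot: [3.132, -0.247, -0.0]
force: [0.6, 0.3, -1.1]
finger_gap: 0.0135
grip_force: 79.2
clock: 26.42
position: [0.5033, -0.3357, 0.1787]
ee_rot: [-3.132, 0.247, 0.0]
force: [-0.1, -0.8, -1.9]
finger_gap: 0.0132
grip_force: 79.2
```

```bash
python3 -m inch '[[1,0,0,2,0],[1,0,0,0,0],[1,-2,0,0,0],[1,-3,0,0,0],[1,-4,0,0,0],[1,-4,0,0,0],[1,-4,0,0,0],[1,-3,0,0,0],[1,-2,0,0,0],[1,0,0,0,0],[1,0,0,0,0]]'; python3 pl.py .02 tray2.png
```

```text
clock: 27.33
position: [0.4816, -0.3324, 0.177]
ee_rot: [3.132, -0.248, 0.0]
force: [-1.0, -0.0, -0.9]
finger_gap: 0.0134
grip_force: 79.2
27.3333 [ 0.4816 -0.3324  0.177 ] [-1.  -0.  -0.9] [-0.71  0.47  1.48  0.    1.19  1.02]
scene 10 [ 0.431  -0.3746  0.026 ] [ 0.5053 -0.2687  0.0341] [ 0.4336 -0.3111  0.0291]
top 20 [ 0.4326 -0.3259  0.0234] [ 0.5017 -0.2634  0.0339] [ 0.4516 -0.2804  0.0279]
```

View pics/tray2.png

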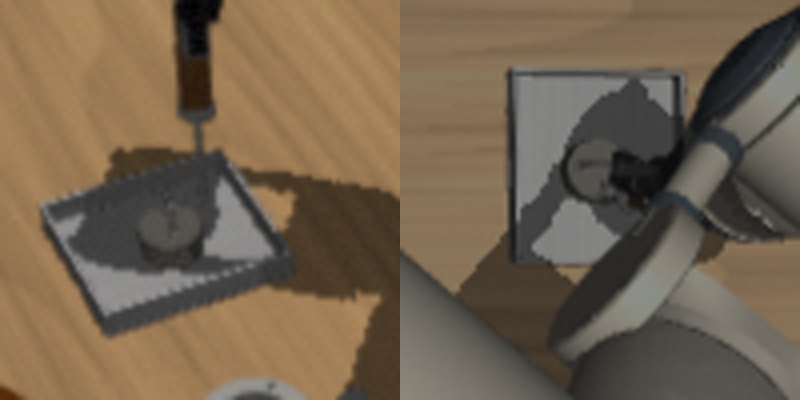

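The plug stands in the tray (scene crop at (170,235)) and the hook is behind it, clear of the bail. I'll lift the hook away carefully.

```bash
python3 -m inch '[[1,-2,0,-2,0],[1,0,0,-3,0],[1,0,0,-5,0],[1,0,0,-5,0],[1,0,0,-5,0],[1,0,0,-5,0],[1,0,0,0,0]]'; python3 -m inch '[[1,0,0,-15,0],[1,0,0,-25,0],[1,0,0,-35,0],[1,0,0,-35,0],[1,0,0,-25,0],[1,0,0,-5,0],[1,0,0,0,0],[1,0,0,0,0]]'; python3 - <<'E'
from h import *
c=cap('top'); W=pts(c); print(bot.boxes_of('plug','top')); 
c=cap('scene'); W=pts(c); print(bot.boxes_of('plug','scene'))
P=W.reshape(-1,3); Q=P[(abs(P[:,0]-.515)<.07)&(abs(P[:,1]+.337)<.06)&(P[:,2]>.02)]; print(len(Q),Q.min(0),Q.max(0)); q=Q[(Q[:,2]>.027)&(Q[:,2]<.036)]; print(len(q),q.mean(0),q.min(0),q.max(0),q.std(0))
print(bot.state()['qpos'].round(3))
E
```

```text
clock: 28.02
position: [0.4801, -0.3324, 0.2032]
ee_rot: [3.131, -0.247, 0.002]
force: [0.1, 0.5, -0.6]
finger_gap: 0.0134
grip_force: 79.2
clock: 28.68
position: [0.4794, -0.3318, 0.341]
ee_rot: [-3.131, 0.247, 0.001]
force: [0.7, -0.2, -1.6]
finger_gap: 0.0137
grip_force: 79.2
[{'bbox': [372.9, 202.9, 18.1, 14.9], 'confidence': 0.51}]
[{'bbox': [201.6, 106.5, 15.4, 19.5], 'confidence': 0.81}]
695 [ 0.46450963 -0.3631481   0.02027867] [ 0.53993796 -0.27717168  0.4684875 ]
111 [ 0.51503102 -0.33154777  0.03234643] [ 0.48771045 -0.36072049  0.02717226] [ 0.53943942 -0.30811692  0.03591359] [0.01409126 0.01402241 0.00209244]
[-0.708  0.335  1.236 -0.     1.573  1.021]
```

The plug is upright in the tray at about (0.514, -0.334), face at 0.032. Now I'll carry the hook back to its slot.

```bash
python3 -m inch '[[1,-4,-15,0,0],[1,-7,-28,0,0],[1,-9,-36,0,0],[1,-9,-36,0,0],[1,-9,-36,0,0],[1,-9,-36,0,0],[1,-9,-36,0,0],[1,-9,-36,0,0],[1,-9,-36,0,0],[1,-9,-36,0,0],[1,-9,-36,0,0],[1,-9,-36,0,0]]'; python3 -m inch '[[1,-9,-36,0,0],[1,-9,-36,0,0],[1,-9,-36,0,0],[1,-8,-32,0,0],[1,-5,-20,0,0],[1,0,-5,0,0],[1,0,0,0,0],[1,0,0,0,0],[1,0,0,0,0]]'; python3 jm.py
```

```text
clock: 29.88
position: [0.4419, 0.0839, 0.3415]
ee_rot: [-3.132, 0.247, 0.001]
force: [1.1, -0.5, -1.4]
finger_gap: 0.0135
grip_force: 79.2
clock: 30.63
position: [0.4294, 0.2502, 0.3417]
ee_rot: [3.131, -0.249, -0.0]
force: [0.2, -0.7, -1.2]
finger_gap: 0.0134
grip_force: 79.2
pos [0.4294 0.2502 0.3417] toolx [ 0.987 -0.158 -0.   ] tooly [-0.158 -0.987  0.   ] [ 0.2 -0.7 -1.2]
scene 38 17 [ 2.3 -2.  57.9] [-0.4 -5.  49.1] [ 3.9  1.9 68.9]
scene 70 22 [ 2.7 -2.4 83.5] [-0.6 -4.9 70.2] [ 4.9  1.3 99.7]
scene 100 13 [  3.4  -2.  109. ] [ -0.9  -5.  100.6] [ 18.7   2.  117.6]
scene 118 20 [  9.3  -1.5 123.4] [ 1.000e-01 -4.400e+00  1.181e+02] [ 18.1   2.7 128. ]
```

```bash
python3 -m inch '[[1,0,-0.5,20,0],[1,0,0,35,0],[1,0,0,35,0],[1,0,0,35,0],[1,0,0,30,0],[1,0,0,20,0],[1,0,0,10,0],[1,0,0,0,0],[1,0,0,0,0]]'; python3 -m inch '[[1,8,-1.8,0,0],[1,8,-1.8,0,0],[1,8,-1.8,0,0],[1,8,-1.8,0,0],[1,0,0,0,0],[1,0,0,0,0]]'; python3 jm.py; python3 - <<'E'
from h import *
c=cap('wrist'); W=pts(c); P=W.reshape(-1,3); C=c['color']
Q=P[(abs(P[:,2]-.110)<.004)&(P[:,0]>.46)&(P[:,0]<.56)&(P[:,1]>.2)&(P[:,1]<.3)]; 
for x in (.475,.49,.5,.51,.53):
    y=np.sort(Q[abs(Q[:,0]-x)<.006][:,1]); 
    if len(y)>5: g=np.diff(y); i=g.argmax(); print(x,len(y),y[i].round(4),y[i+1].round(4))
E
```

```text
clock: 31.48
position: [0.4297, 0.251, 0.157]
ee_rot: [3.131, -0.249, -0.001]
force: [0.4, 0.5, -0.7]
finger_gap: 0.0135
grip_force: 79.1
clock: 31.98
position: [0.4629, 0.2537, 0.1569]
ee_rot: [-3.132, 0.248, -0.0]
force: [-0.3, 1.3, -1.3]
finger_gap: 0.0133
grip_force: 79.2
pos [0.4629 0.2537 0.1569] toolx [ 0.988 -0.157  0.   ] tooly [-0.157 -0.988 -0.   ] [-0.3  1.3 -1.3]
scene 38 108 [14.7 -4.6 46.6] [ -0.1 -28.8  40.6] [29.6 23.5 55.1]
0.475 1721 0.2482 0.2599
0.49 1968 0.2494 0.2608
0.5 2041 0.2499 0.2613
0.51 2122 0.2505 0.2602
0.53 2603 0.2095 0.2099
```

The slot centre is at y of about 0.254 to 0.256, and the shaft is within 1 mm of it. I'll finish the insertion.

```bash
python3 -m inch '[[1,6,-0.5,0,0],[1,8,-1.8,0,0],[1,8,-1.8,0,0],[1,8,-1.8,0,0],[1,8,-1.8,0,0],[1,5.8,-1.3,0,0],[1,0,0,0,0],[1,0,0,0,0]]'; python3 -m inch '[[1,0,0,4,0],[1,0,0,3,0],[1,0,0,2,0],[1,0,0,1,0],[1,0,0,0,0],[1,0,0,0,0]]'
```

```text
clock: 32.8
position: [0.5072, 0.2556, 0.1566]
ee_rot: [3.132, -0.248, -0.001]
force: [-0.0, -0.4, -1.2]
finger_gap: 0.0128
grip_force: 79.2
clock: 33.3
position: [0.5069, 0.2557, 0.1469]
ee_rot: [3.132, -0.247, -0.0]
force: [-0.6, 0.3, -1.1]
finger_gap: 0.0131
grip_force: 79.2
```

```bash
python3 -m inch '[[1,0,0,1,0],[1,0,0,0.7,0],[1,0,0,0,0],[1,0,0,0,0]]'; python3 -m inch '[[1,0,0,0.7,0],[1,0,0,0,0],[1,0,0,0,0]]'
```

```text
clock: 33.63
position: [0.507, 0.2557, 0.1452]
ee_rot: [3.132, -0.247, -0.0]
force: [-0.9, 0.5, -1.0]
finger_gap: 0.0135
grip_force: 79.2
clock: 33.88
position: [0.5072, 0.2558, 0.1447]
ee_rot: [-3.132, 0.247, -0.001]
force: [0.3, 0.3, 2.4]
finger_gap: 0.0133
grip_force: 79.7
```

Touching down (+2.4 N). I'll release partway, then fully, then retreat upward.

```bash
python3 -m inch '[[0.6,0,0,0,0],[0.5,0,0,0,0],[0.4,0,0,0,0],[0.2,0,0,0,0],[0,0,0,0,0],[0,0,0,0,0],[0,0,0,0,0],[0,0,0,0,0]]'; python3 -m inch '[[0,0,0,-5,0],[0,0,0,-15,0],[0,0,0,-30,0],[0,0,0,-40,0],[0,0,0,-40,0],[0,0,0,-20,0],[0,0,0,0,0],[0,0,0,0,0]]'; python3 w.py fin; python3 - <<'E'
from h import *
c=cap('scene'); W=pts(c); np.savez('sf.npz',W=W)
w=cv2.imread('pics/fin.png'); s=c['color'][...,::-1]
cv2.imwrite('pics/final.png',np.hstack([cv2.resize(w,(400,300)),cv2.resize(s[90:315,140:440],(400,300))]))
P=np.load('w_fin.npz')['W'].reshape(-1,3)
for a in ((.12,.2),(.175,.2)):
    Q=P[(abs(P[:,0]-.508)<.03)&(abs(P[:,1]-.256)<.03)&(P[:,2]>a[0])&(P[:,2]<a[1])]; r=cv2.minAreaRect((Q[:,:2]*1000).astype(np.float32)); print(np.round(r[0],1),np.round(r[1],1),round(r[2],1),Q[:,2].max())
E
```

```text
clock: 34.55
position: [0.507, 0.2557, 0.1445]
ee_rot: [3.132, -0.247, -0.0]
force: [-0.4, -0.2, -0.2]
finger_gap: 0.0423
grip_force: 0.0
clock: 35.22
position: [0.5075, 0.2559, 0.296]
ee_rot: [-3.131, 0.247, -0.004]
force: [-0.2, 0.6, -0.9]
finger_gap: 0.0426
grip_force: 0.0
35.2667 [0.5068 0.2556 0.2945] [-3.1318e+00  2.4730e-01 -3.0000e-04] [[-0.157, 0.935, 0.318, 0.59], [-0.988, -0.148, -0.052, 0.243], [-0.002, -0.322, 0.947, 0.466]]
[508.7 255.8] [15.9 25.8] 81.0 0.18211879209862575
[508.5 255.8] [15.8 25.4] 81.4 0.18211879209862575
```

View pics/final.png

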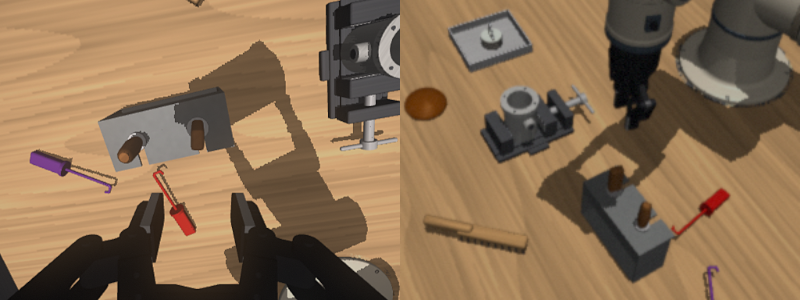

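The final view shows the hook hanging upright in its slot (wrist (197,135), scene (617,180)). The plug stands in the tray at (490,38), and the scriber, lens and brush are where they were. Handing in.

```bash
python3 -c "
from workcell import bot
print(bot.job_done())"
```

```text
the job is handed in; nothing more can be done
None
```

I drew the plug out with the hook and stood it upright in the tray, hung the hook back in its slot, and left the scriber, lens and brush alone; the job is handed in at about 35 s on the clock, but no verdict came back.

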